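# Load the thin-walled plate into the cycler

### The job

Load the low 32-well plate (the full-length one, not the tall deep-well block or the half-length plate) into the open cycler: lay it flat on the metal block, centred between the four corner angles and lined up with them. Its wells are thin, so hold it with a light grip only (at most about 40 N a finger), set it down softly without dropping or pressing it, and let go. Leave the deep-well block and the half-length plate where they are.

Things in the scene. Friction and masses are not known exactly. Their poses are not given: they have to be found in the camera images.
- plate_center (a point): the plate to load: a low white plastic box with 8 x 4 round wells in its top, 80 (its x) x 44 (its y) x 22 mm high, about 60 g, lying on the table with its wells up. The point is its centre, half-way up (11 mm above its underside). Thin-walled: a grip well over 40 N a finger crushes it; 20 to 30 N holds it well
- block_seat (a point): centre of the cycler block's flat metal top, where the plate's underside must rest, 112 mm above the table; z up, x along the block's long side (as the plate's x, either way). Top 130 x 90 mm; four dark corner angles 4 mm high enclose 104 x 68 mm, open 78 mm between them along x. Deck around 7 mm lower. Lid stands open 130 mm to the -y side, leaning outward, up to 260 mm. Fixed
- deepwell_center (a point): leave alone: the deep-well block, white, 8 x 4 square wells, same outline 80 x 44 mm but 44 mm high, loose on the table. The point is its centre, 22 mm above its underside
- short_plate_center (a point): leave alone: the half-length plate, white, 4 x 4 round wells, 44 x 44 x 22 mm high, loose on the table. The point is its centre, 11 mm above its underside
Not all that is in view belongs to the job. Leave any purple, red or yellow look-alike of the part that bears plate_center alone.

How it is judged:
By the outcome, as a careful person would: the job done as asked, in the order asked, and still so for the second after the job is handed in, with the robot touching nothing.
It also fails if it takes over 38 s, if anything falls off the work surface, if the arm or the gripper's body presses on something with over 40 N, if the wrist force passes 120 N, or if a joint passes its speed limit or range.

### The arm

A 6-joint arm with a two-finger parallel gripper is mounted at the origin on the work surface. World frame = base frame: x ahead of the robot, y to its left, z up, the work surface at z = 0. Lengths are in m, angles in rad, forces in N, time in s.
With the tool pointing down it reaches from about 0.25 to 0.775 m from the base axis. Payload 4 kg.
Tool frame: the origin (TCP) lies on the mounting face of the last link; the fingertips stand ctrl.tips_ahead ahead of it and the grasp point (between the pads) lies 155 mm ahead of it (ctrl.tips_ahead is the distance from the TCP to the fingertips, in m); z points along the fingers, x is the direction in which the jaws open and shut, and the axes are right-handed (so a half turn about z gives the same grasp; the last joint's range is limited). The gripper opens to 85 mm and grips with 20 to 120 N. Pads are 22 mm wide; open, the fingers measure 114 mm over their backs; the gripper's body (76 mm by 85 mm) begins 54 mm behind the grasp point. The pads swing forward as they close: fully open they stand 13 mm farther back than shut.
Start: joints at [-1.432, 0.087, 1.371, -0, 1.684, -0.103], TCP at [0.132, -0.534, 0.405] pointing down, gripper open.
Joint ranges: [-3.1, 3.1], [-0.76, 2.03], [0.27, 2.55], [-1.08, 4.22], [0.17, 2.65], [-2.57, 2.57]. Speed limits (rad/s): [2.79, 2.79, 3.14, 3.14, 3.14, 3.14].

### API

Orientations are given as a rotation vector (axis times angle).
In Python, from rig import ctrl, vision gives the robot as it stands. The module is installed in compiled form; this text tells all that it offers.
- The arm moves only by the tool move_arm, never from a script. Its arguments are lists of equal length, an entry for each row: "delta_rot": the turn, a rotation vector about the tool's x, y, z in degrees, a list of three; "delta_pos": the shift along the tool's x, y, z in m, a list of three; "hand": the finger opening in m, from 0 to 0.0854. In form: {"delta_rot": [[ax, ay, az], ...], "delta_pos": [[dx, dy, dz], ...], "hand": [hand, ...]}. A call has 1 to 10 rows; each row shifts and turns the pose as measured when the row begins, along the tool's axes as they then stand; what a row does not reach is not made up. A row lasts 1/8 s, in which the tool goes at most 62.5 mm and 10.7 degrees, less where a joint would pass 70% of its speed; a pose out of reach is approached as far as the arm can. A call with a gripper value outside its range is refused whole. The fingers move at their own pace and stop on an object; the grip force is fixed at half the most. Time passes only in rows, so rows that do not move let the fingers close. It gives the time, the measured TCP pose, the force and the opening at its end, in the units of the state.
- ctrl.sense(): the state, without advancing time (a new reading comes with each control period).
- vision.camera(name): name is "side" or "top" or "wrist"; returns a dict with "pixels" (384x512x3 uint8, red, green, blue), "z_map" (384x512 float32, m along the optical axis (not along the pixel's ray), 0 where there is no reading), "mtx" (3x3 intrinsics, pixels), "D" ([k1, k2, p1, p2, k3] as OpenCV has them; the pictures are not rectified), "R" (3x3) and "t" (3): a world point X has camera coordinates R X + t. Camera axes: x right, y down, z forward; pixel columns grow to the right and rows downward; lengths in m; the calibration is good to about 2 mm. A picture is of the moment at which its call begins.
- ctrl.close_job(): hands the job in, once; it reports no verdict.
The state is a dict: "time": time; "qpos": joint angles; "joint_velocities": joint speeds; "joint_efforts": joint torques, N m; "ee_pos": TCP position; "tcp_rot": TCP orientation; "force": force on the tool from outside, world axes, zero at the start; "ft_torque": the same for the moment, N m; "grip_width": finger opening in m.
Only numpy, scipy, OpenCV 4.12 (cv2) and the standard library are available. Lean on these libraries where they do the work, as an engineer would, in place of code of your own. Each camera call takes 0.05 s, during which the arm holds its last target. There are 200 camera calls.

## Working session

There is one attempt and no reset: what is moved stays moved. The work goes in short steps, Python scripts to look and compute and a tool call to move; the robot and the scene stay as the last step left them, time stands still between calls to the robot, and variables do not carry over. Pictures are saved under pics/ and viewed, about 8 in all and at most 12, crops included, and the job is handed in when it is done.

Besides the shell and the picture viewer there is one more tool, called after "Request:" as name(argument=value, ...) on one line, values as JSON. move_arm: Moves the arm, as the interface text tells. Its arguments: {"type":"object","properties":{"delta_rot":{"type":"array","items":{"type":"array","items":{"type":"number"}}},"delta_pos":{"type":"array","items":{"type":"array","items":{"type":"number"}}},"hand":{"type":"array","items":{"type":"number"}}},"required":["delta_rot","delta_pos","hand"]}

```bash
mkdir -p pics
cat > h.py <<'E'
import numpy as np, cv2
from rig import ctrl, vision
def cloud(c):
    h,w=c["z_map"].shape
    u,v=np.meshgrid(np.arange(w),np.arange(h))
    p=cv2.undistortPoints(np.stack([u,v],-1).reshape(-1,1,2).astype(np.float64),c["mtx"],np.array(c["D"])).reshape(h,w,2)
    z=c["z_map"]
    P=np.dstack([p[...,0]*z,p[...,1]*z,z])
    W=(P-np.array(c["t"]))@np.array(c["R"])
    W[z==0]=np.nan
    return W
def save(c,n): cv2.imwrite("pics/"+n,c["pixels"][...,::-1])
E
python3 - <<'E'
from h import *
s=ctrl.sense(); print(s, ctrl.tips_ahead)
a=vision.camera("top"); b=vision.camera("side")
im=np.hstack([a["pixels"],b["pixels"]])
np.savez("c0.npz",top=cloud(a),side=cloud(b),tp=a["pixels"],sp=b["pixels"])
save(a,"top0.png"); save(b,"side0.png")
E
```

```text
{'time': 0.0, 'qpos': array([-1.43212063e+00,  8.80075097e-02,  1.37229668e+00, -3.98947712e-05,
        1.68355510e+00, -1.03092638e-01]), 'joint_velocities': array([ 3.58135913e-04, -2.90200601e-04, -8.28672172e-04, -6.65114644e-04,
        7.28955404e-06, -1.59338063e-04]), 'joint_efforts': array([-7.22987784e-05, -3.51869702e+01, -3.13270354e+01, -1.69338100e-04,
        1.08229465e-02,  1.32427897e-05]), 'ee_pos': array([ 0.13166027, -0.53390324,  0.40348843]), 'tcp_rot': array([-2.47189208,  1.9363985 ,  0.00260395]), 'force': array([-0.0513646 ,  0.06911618, -0.23177786]), 'ft_torque': array([ 0.0359658 ,  0.01726075, -0.03695285]), 'grip_width': 0.08535520818213939} 0.1734
```

View pics/top0.png

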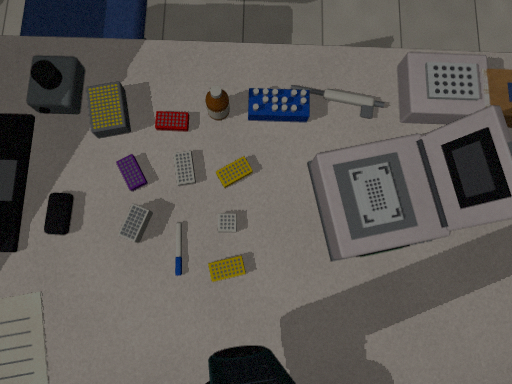

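View pics/side0.png

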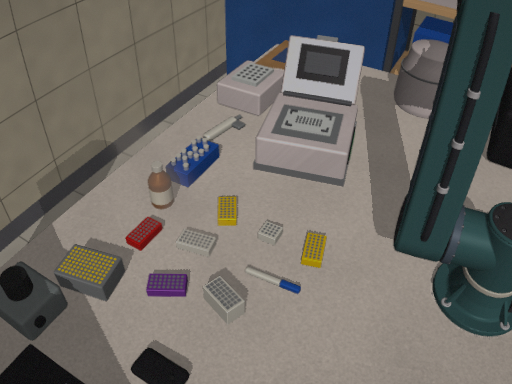

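The top view shows the white low plate at (185,168), the deep-well block at (136,223), the half plate at (228,223), and the cycler block at (376,194). The side view shows the low plate at (197,241), with the deep-well block visibly taller at (224,298).

```bash
python3 - <<'E'
from h import *
d=np.load("c0.npz"); W=d["top"]; P=d["tp"].astype(int)
for n,(u,v) in dict(low=(185,168),deep=(136,223),short=(228,223),block=(376,194),lid=(475,165),bottle=(217,103),purple=(131,172),yel=(235,172),red=(172,121)).items():
    print(n,np.round(np.nanmedian(W[v-2:v+3,u-2:u+3].reshape(-1,3),axis=0),3))
def rect(mask,n):
    pts=W[mask]; 
    r=cv2.minAreaRect(pts[:,:2].astype(np.float32)*1000); print(n,r,len(pts),np.nanmedian(pts[:,2]), pts.mean(0))
for n,(u,v),zr in (("low",(185,168),(.012,.04)),("deep",(136,223),(.03,.06)),("short",(228,223),(.012,.04))):
    m=np.zeros(W.shape[:2],bool); m[v-25:v+26,u-22:u+23]=1
    sat=P.max(2)-P.min(2)
    m&=(W[...,2]>zr[0])&(W[...,2]<zr[1])&(sat<40)
    k,l,st,c=cv2.connectedComponentsWithStats(m.astype(np.uint8)); i=1+np.argmax(st[1:,4]); rect(l==i,n)
E
python3 - <<'E'
import cv2
a=cv2.imread("pics/top0.png")[120:270,300:512]
cv2.imwrite("pics/blk.png",cv2.resize(a,None,fx=3.7,fy=3.7,interpolation=cv2.INTER_CUBIC))
E
```

```text
low [0.602 0.173 0.022]
deep [0.463 0.275 0.044]
short [0.472 0.065 0.022]
block [ 0.535 -0.258  0.112]
lid [ 0.581 -0.427  0.206]
bottle [0.742 0.098 0.089]
purple [0.588 0.303 0.023]
yel [0.596 0.053 0.022]
red [0.72  0.212 0.022]
low ((603.476806640625, 176.98451232910156), (80.98737335205078, 44.167720794677734), 10.639397621154785) 605 0.021823217432699375 [0.6025751  0.17651554 0.02185053]
deep ((464.8257141113281, 281.8440246582031), (45.04542922973633, 80.02754974365234), 69.2218246459961) 714 0.04396522108747487 [0.46421054 0.28055302 0.04361307]
short ((474.39202880859375, 67.73828125), (43.1148796081543, 42.73734664916992), 2.0844194889068604) 359 0.021742729641839004 [0.47419074 0.06774959 0.0217135 ]
```

View pics/blk.png

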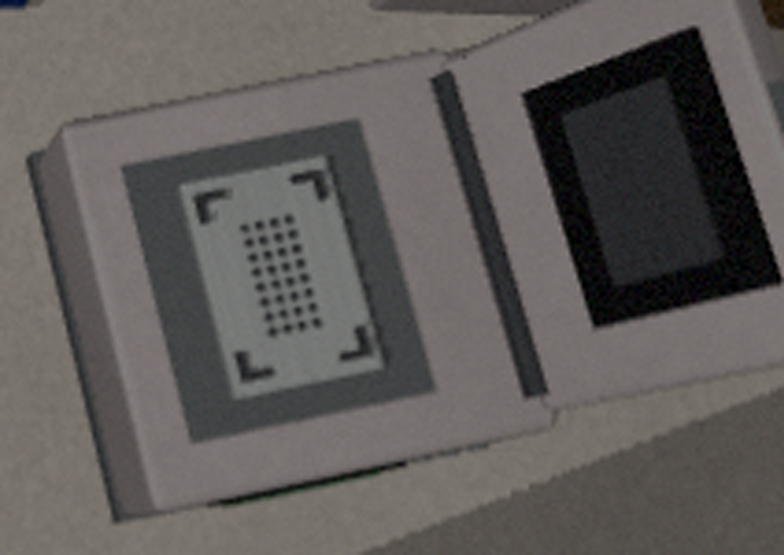

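The crop shows the light metal block inside the dark deck, with four dark corner angles at its corners and the lid on the right (-y).

Run:
```python
from h import *
d=np.load("c0.npz"); W=d["top"]; P=d["tp"].astype(int)
m=np.zeros(W.shape[:2],bool); m[155:235,340:410]=1
z=W[...,2]; m1=m&(z>.1095)&(z<.1185)
k,l,st,c=cv2.connectedComponentsWithStats(m1.astype(np.uint8)); i=1+np.argmax(st[1:,4]); m1=l==i
m1=cv2.morphologyEx(m1.astype(np.uint8),cv2.MORPH_OPEN,np.ones((3,3)))>0
print(cv2.minAreaRect(W[m1][:,:2].astype(np.float32)*1000), np.median(z[m1]))
m2=m1&(z>.1145); print(cv2.minAreaRect(W[m2][:,:2].astype(np.float32)*1000),m2.sum())
g=P.mean(2); m3=m1&(g<g[m1].mean()-35)
k,l,st,c=cv2.connectedComponentsWithStats(m3.astype(np.uint8))
for i in range(1,k): 
  if st[i,4]>8: print(st[i],np.nanmean(W[l==i],0))
s=ctrl.sense(); R,_=cv2.Rodrigues(s["tcp_rot"]); print(R, ctrl.tips_ahead)
t=np.array([.6035,.177,.36]); print("dtool",R.T@(t-s["ee_pos"]))
print("toolx az",np.degrees(np.arctan2(R[1,0],R[0,0])))
```

```text
((534.140869140625, -256.78814697265625), (130.42958068847656, 91.17827606201172), 13.196952819824219) 0.11168625953024702
((535.6288452148438, -254.4134521484375), (118.15083312988281, 87.43582916259766), 13.01435375213623) 128
[381 166   8   8  32] [ 0.59071055 -0.27889439  0.11466954]
[353 171   8   9  32] [ 0.57562394 -0.2128756   0.11492461]
[392 208   8   9  31] [ 0.49388216 -0.30053677  0.11414728]
[364 215  10   8  35] [ 0.47815648 -0.23566745  0.11438285]
[[ 2.39446361e-01 -9.70909553e-01 -2.81632755e-04]
 [-9.70907501e-01 -2.39446438e-01  2.00704635e-03]
 [-2.01609643e-03 -2.07140591e-04 -9.99997946e-01]] 0.1734
dtool [-0.57715733 -0.62830907  0.04493059]
toolx az -76.14610479885792
```

Request:
move_arm(delta_rot=[[0,0,0],[0,0,0],[0,0,0],[0,0,0],[0,0,0],[0,0,0],[0,0,0],[0,0,0],[0,0,0],[0,0,0]], delta_pos=[[-0.02,-0.022,0],[-0.041,-0.045,0],[-0.041,-0.045,0],[-0.041,-0.045,0],[-0.041,-0.045,0],[-0.041,-0.045,0],[-0.041,-0.045,0],[-0.041,-0.045,0],[-0.041,-0.045,0],[-0.041,-0.045,0]], hand=[0.085,0.085,0.085,0.085,0.085,0.085,0.085,0.085,0.085,0.085])

```text
time: 1.35
ee_pos: [0.4596, -0.044, 0.4006]
tcp_rot: [-2.459, 1.946, 0.009]
force: [0.4, -1.6, 0.5]
grip_width: 0.0851
```

```bash
cat >> h.py <<'E'
def go(x,y,z,az):
    "tool-frame shift, and turn about tool z (deg), to reach TCP x,y,z with tool x at azimuth az (mod 180)"
    s=ctrl.sense(); R,_=cv2.Rodrigues(s["tcp_rot"])
    a=np.degrees(np.arctan2(R[1,0],R[0,0])); t=(a-az+90)%180-90
    print("t",s["time"],"pos",np.round(s["ee_pos"],4),"F",np.round(s["force"],2),"w",round(s["grip_width"],4),"tips",ctrl.tips_ahead)
    print("shift",np.round(R.T@(np.array([x,y,z])-s["ee_pos"]),4),"turn z",round(t,2),"tilt",np.round(np.degrees(R[2,:2]),2),"q",np.round(s["qpos"],2))
E
python3 -c "
from h import *
go(.6035,.177,.36,-79.4)"
```

```text
t 1.35 pos [ 0.4596 -0.044   0.4006] F [ 0.41 -1.64  0.54] w 0.0851 tips 0.1734
shift [-0.1817 -0.1908  0.0422] turn z 2.67 tilt [-0.45 -0.05] q [-0.22 -0.11  1.57  0.01  1.68  1.12]
```

Request:
move_arm(delta_rot=[[0,0,0],[0,0,0],[0,0,0],[0,0,2.7],[0,0,0],[0,0,0]], delta_pos=[[-0.041,-0.043,0.01],[-0.041,-0.043,0.01],[-0.041,-0.043,0.01],[-0.041,-0.043,0.01],[-0.016,-0.017,0.002],[0,0,0]], hand=[0.085,0.085,0.085,0.085,0.085,0.085])

```text
time: 2.1
ee_pos: [0.607, 0.1869, 0.3537]
tcp_rot: [2.422, -2.001, -0.013]
force: [-1.0, -0.7, -0.3]
grip_width: 0.0851
```

Run:
```python
from h import *
go(.6035,.177,.30,-79.4)
c=vision.camera("wrist"); save(c,"w1.png"); W=cloud(c); P=c["pixels"].astype(int)
m=(W[...,2]>.014)&(W[...,2]<.035)&(P.max(2)-P.min(2)<40)&(np.abs(W[...,0]-.6035)<.06)&(np.abs(W[...,1]-.177)<.06)
k,l,st,_=cv2.connectedComponentsWithStats(m.astype(np.uint8)); i=1+np.argmax(st[1:,4])
print(cv2.minAreaRect(W[l==i][:,:2].astype(np.float32)*1000),st[i],np.median(W[l==i][:,2]))
```

```text
t 2.1 pos [0.607  0.1869 0.3537] F [-1.04 -0.72 -0.31] w 0.0851 tips 0.1734
shift [0.0094 0.005  0.0537] turn z 0.28 tilt [-0.35  0.32] q [0.21 0.29 1.23 0.01 1.62 1.59]
((603.4853515625, 177.0083770751953), (79.21724700927734, 43.87763977050781), 10.32635498046875) [ 244  145   40   68 2601] 0.020986612774176874
```

View pics/w1.png

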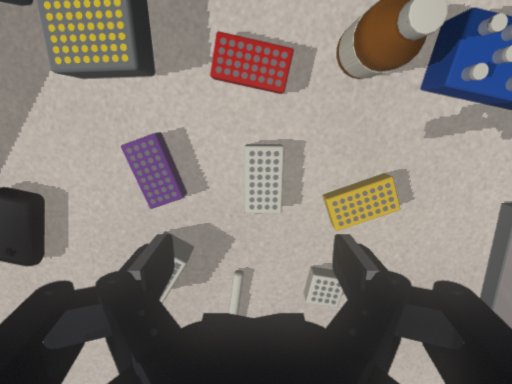

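The wrist view shows the 8x4 white plate at (264,178). Its pose agrees with the top view to within 0.1 mm and 0.3°. I'll descend on it.

Request:
move_arm(delta_rot=[[0.3,0.3,0.3],[0,0,0],[0,0,0],[0,0,0],[0,0,0]], delta_pos=[[0.0094,0.005,0.03],[0,0,0.04],[0,0,0.04],[0,0,0],[0,0,0]], hand=[0.085,0.085,0.085,0.085,0.085])

```text
time: 2.78
ee_pos: [0.6018, 0.1699, 0.2462]
tcp_rot: [-2.408, 2.014, -0.006]
force: [-0.4, 0.6, 0.4]
grip_width: 0.0853
```

```bash
python3 -c "
from h import *
go(.6035,.177,.175,-79.5)"
```

```text
t 2.775 pos [0.6018 0.1699 0.2462] F [-0.41  0.62  0.39] w 0.0853 tips 0.1734
shift [-0.0068 -0.0026  0.0712] turn z -0.33 tilt [ 0.08 -0.26] q [ 0.18  0.33  1.4  -0.    1.4   1.58]
```

Request:
move_arm(delta_rot=[[-0.25,0,-0.3],[0,0,0],[0,0,0],[0,0,0],[0,0,0]], delta_pos=[[-0.0068,-0.0026,0.02],[0,0,0.02],[0,0,0.015],[0,0,0],[0,0,0]], hand=[0.085,0.085,0.085,0.085,0.085])

```text
time: 3.4
ee_pos: [0.6055, 0.1782, 0.1944]
tcp_rot: [-2.409, 2.004, -0.011]
force: [-0.2, 0.1, 0.8]
grip_width: 0.085
```

```bash
python3 -c "
from h import *
go(.6035,.177,.175,-79.5)"
```

```text
t 3.4 pos [0.6055 0.1782 0.1944] F [-0.25  0.07  0.76] w 0.085 tips 0.1734
shift [0.0009 0.0024 0.0194] turn z -0.0 tilt [ 0.04 -0.6 ] q [ 0.2   0.38  1.44 -0.    1.31  1.58]
```

Request:
move_arm(delta_rot=[[-0.4,0,0],[0,0,0],[0,0,0],[0,0,0]], delta_pos=[[0.0009,0.0024,0.006],[0,0,0.006],[0,0,0.003],[0,0,0]], hand=[0.085,0.085,0.07,0.06])

```text
time: 3.9
ee_pos: [0.6037, 0.1769, 0.1798]
tcp_rot: [-2.412, 2.006, -0.006]
force: [0.6, -0.6, -0.3]
grip_width: 0.0601
```

```bash
python3 -c "
from h import *
go(.6035,.177,.175,-79.5)"
```

```text
t 3.9 pos [0.6037 0.1769 0.1798] F [ 0.64 -0.56 -0.26] w 0.0601 tips 0.1734
shift [-0.0001  0.0002  0.0048] turn z -0.01 tilt [ 0.04 -0.32] q [ 0.2   0.4   1.46 -0.    1.28  1.58]
```

Request:
move_arm(delta_rot=[[-0.3,0,0],[0,0,0],[0,0,0],[0,0,0],[0,0,0]], delta_pos=[[0,0,0.004],[0,0,0],[0,0,0],[0,0,0],[0,0,0]], hand=[0.05,0.047,0.045,0.044,0.043])

```text
time: 4.53
ee_pos: [0.604, 0.1769, 0.176]
tcp_rot: [-2.415, 2.009, -0.002]
force: [1.1, -0.1, -0.5]
grip_width: 0.0434
```

```bash
python3 -c "
from h import *
go(.6035,.177,.175,-79.5); print(ctrl.sense()['ft_torque'])"
```

```text
t 4.525 pos [0.604  0.1769 0.176 ] F [ 1.08 -0.12 -0.52] w 0.0434 tips 0.1734
shift [-0.0002  0.0004  0.001 ] turn z -0.01 tilt [ 0.04 -0.05] q [ 0.2   0.4   1.46 -0.    1.28  1.58]
[ 0.00594063  0.03817291 -0.03325949]
```

Request:
move_arm(delta_rot=[[0,0,0],[0,0,0]], delta_pos=[[0,0,0],[0,0,0]], hand=[0.043,0.043])

```text
time: 4.78
ee_pos: [0.6039, 0.1769, 0.176]
tcp_rot: [-2.415, 2.009, -0.002]
force: [-0.4, 0.5, -0.2]
grip_width: 0.0434
```

Request:
move_arm(delta_rot=[[0,0,0],[0,0,0]], delta_pos=[[0,0,0],[0,0,0]], hand=[0.042,0.042])

```text
time: 5.03
ee_pos: [0.604, 0.177, 0.1762]
tcp_rot: [-2.415, 2.009, -0.002]
force: [0.4, -0.5, -1.2]
grip_width: 0.0429
```

Contact began near 43.8 mm and the fingers are yielding softly. I'll back off slightly and test the lift with this light grip.

Request:
move_arm(delta_rot=[[0,0,0],[0,0,0],[0,0,0],[0,0,0],[0,0,0],[0,0,0],[0,0,0]], delta_pos=[[0,0,0],[0,0,-0.003],[0,0,-0.005],[0,0,-0.01],[0,0,-0.01],[0,0,-0.005],[0,0,0]], hand=[0.0424,0.0424,0.0424,0.0424,0.0424,0.0424,0.0424])

```text
time: 5.9
ee_pos: [0.6041, 0.1771, 0.2122]
tcp_rot: [-2.414, 2.008, -0.003]
force: [0.9, 0.2, -1.1]
grip_width: 0.0432
```

Run:
```python
from h import *
go(.6035,.177,.36,-79.5)
c=vision.camera("wrist"); d=vision.camera("side"); save(c,"w2.png")
cv2.imwrite("pics/lift.png",np.hstack([cv2.resize(c["pixels"][120:312,140:396],(400,300)),cv2.resize(d["pixels"][180:330,120:320],(400,300))])[...,::-1])
```

```text
t 5.9 pos [0.6041 0.1771 0.2122] F [ 0.86  0.16 -1.12] w 0.0432 tips 0.1734
shift [ 1.000e-04  2.000e-04 -1.478e-01] turn z -0.0 tilt [ 0.03 -0.14] q [ 0.2   0.37  1.43 -0.    1.35  1.58]
```

View pics/lift.png

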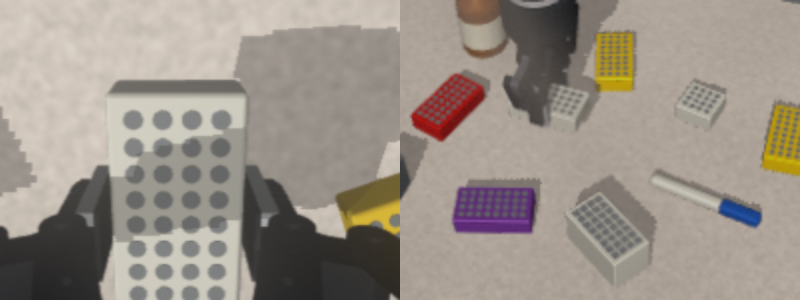

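The plate is held mid-length between the pads and is clear of the table. The far end face is visible in the left panel, so I'll check pitch by depth while lifting.

Request:
move_arm(delta_rot=[[0,0,0],[0,0,0],[0,0,0],[0,0,0],[0,0,0],[0,0,0],[0,0,0]], delta_pos=[[0,0,-0.02],[0,0,-0.03],[0,0,-0.03],[0,0,-0.03],[0,0,-0.03],[0,0,0],[0,0,0]], hand=[0.0424,0.0424,0.0424,0.0424,0.0424,0.0424,0.0424])

```text
time: 6.88
ee_pos: [0.6031, 0.177, 0.3597]
tcp_rot: [-2.414, 2.008, -0.002]
force: [-1.0, -0.0, -0.7]
grip_width: 0.0429
```

```bash
cat >> h.py <<'E'
def held(c,zlo,zhi,x,y,r=.06):
    W=cloud(c);P=c["pixels"].astype(int)
    m=(W[...,2]>zlo)&(W[...,2]<zhi)&(np.abs(W[...,0]-x)<r)&(np.abs(W[...,1]-y)<r)&(P.max(2)-P.min(2)<40)&(P.mean(2)>70)
    k,l,st,_=cv2.connectedComponentsWithStats(m.astype(np.uint8)); i=1+np.argmax(st[1:,4]); Q=W[l==i]
    A=np.c_[Q[:,:2]-[x,y],np.ones(len(Q))]; f=np.linalg.lstsq(A,Q[:,2],rcond=None)[0]
    f=np.linalg.lstsq(A[g:=np.abs(A@f-Q[:,2])<.004],Q[g,2],rcond=None)[0]
    print("rect",cv2.minAreaRect(Q[:,:2].astype(np.float32)*1000),"slope deg",np.round(np.degrees(f[:2]),2),"z",round(f[2],4),"bbox",st[i])
E
python3 - <<'E'
from h import *
go(.5343,-.2567,.36,-76.8)
p=ctrl.sense()["ee_pos"]; zt=p[2]-.176+.022; print("exp top",zt)
for n in ("wrist","top"): held(vision.camera(n),zt-.008,zt+.008,p[0],p[1])
E
```

```text
t 6.875 pos [0.6031 0.177  0.3597] F [-1.04 -0.03 -0.65] w 0.0429 tips 0.1734
shift [ 4.139e-01  1.467e-01 -3.000e-04] turn z -2.71 tilt [ 0.03 -0.1 ] q [ 0.2   0.27  1.24 -0.    1.62  1.58]
exp top 0.20572860640643634
rect ((603.265625, 177.11715698242188), (78.99868774414062, 60.11967086791992), 10.528470993041992) slope deg [-0.2  -0.02] z 0.2046 bbox [  193   176   121   142 12109]
rect ((581.7721557617188, 188.0686798095703), (40.99199295043945, 21.56190299987793), 11.601110458374023) slope deg [ 0.8  -2.67] z 0.2063 bbox [159 144  13  23 188]
```

Request:
move_arm(delta_rot=[[0,0,0],[0,0,0],[0,0,0],[0,0,0],[0,0,0],[0,0,0],[0,0,0],[0,0,-2.7],[0,0,0],[0,0,0]], delta_pos=[[0.025,0.009,0],[0.045,0.016,0],[0.05,0.0177,0],[0.05,0.0177,0],[0.05,0.0177,0],[0.05,0.0177,0],[0.05,0.0177,0],[0.04,0.014,0],[0.01,0.003,0],[0,0,0]], hand=[0.0424,0.0424,0.0424,0.0424,0.0424,0.0424,0.0424,0.0424,0.0424,0.0424])

```text
time: 8.22
ee_pos: [0.5395, -0.2208, 0.3411]
tcp_rot: [2.457, -1.94, -0.04]
force: [-0.6, 0.1, -0.6]
grip_width: 0.0428
```

```bash
python3 -c "
from h import *
go(.5343,-.2567,.31,-76.8)"
```

```text
t 8.225 pos [ 0.5395 -0.2208  0.3411] F [-0.57  0.05 -0.6 ] w 0.0428 tips 0.1734
shift [0.0342 0.0126 0.0309] turn z 0.21 tilt [-0.75  1.4 ] q [-0.48  0.19  1.38 -0.01  1.6   0.85]
```

Request:
move_arm(delta_rot=[[0,0,0],[0.7,0.4,0.2],[0,0,0],[0,0,0]], delta_pos=[[0.02,0.007,0],[0.014,0.0056,0],[0,0,0],[0,0,0]], hand=[0.0424,0.0424,0.0424,0.0424])

```text
time: 8.72
ee_pos: [0.5358, -0.2562, 0.3402]
tcp_rot: [2.462, -1.944, -0.02]
force: [0.6, -0.0, 0.1]
grip_width: 0.0428
```

```bash
python3 -c "
from h import *
go(.5343,-.2567,.31,-76.8)"
```

```text
t 8.725 pos [ 0.5358 -0.2562  0.3402] F [ 0.64 -0.05  0.14] w 0.0428 tips 0.1734
shift [0.0003 0.0012 0.0302] turn z 0.22 tilt [-0.41  0.68] q [-0.54  0.21  1.36 -0.    1.59  0.8 ]
```

Request:
move_arm(delta_rot=[[0.68,0.4,0.2],[0,0,0],[0,0,0]], delta_pos=[[0.0003,0.0012,0.01],[0,0,0.01],[0,0,0]], hand=[0.0424,0.0424,0.0424])

```text
time: 9.1
ee_pos: [0.5345, -0.2556, 0.3185]
tcp_rot: [-2.463, 1.949, 0.001]
force: [-0.7, 1.1, -0.9]
grip_width: 0.0428
```

Run:
```python
from h import *
go(.5343,-.2567,.29,-76.8)
p=ctrl.sense()["ee_pos"]; zt=p[2]-.176+.022; print("exp top",zt)
c=vision.camera("wrist"); held(c,zt-.006,zt+.006,p[0],p[1])
save(c,"w3.png")
W=cloud(c); z=W[...,2]; P=c["pixels"]
m=((z>.1095)&(z<.1185)).astype(np.uint8); m=cv2.morphologyEx(m,cv2.MORPH_OPEN,np.ones((3,3)))
k,l,st,_=cv2.connectedComponentsWithStats(m)
for i in range(1,k):
  if st[i,4]>200: Q=W[l==i]; print(st[i],cv2.minAreaRect(Q[:,:2].astype(np.float32)*1000),np.median(Q[:,2]))
```

```text
t 9.1 pos [ 0.5345 -0.2556  0.3185] F [-0.72  1.13 -0.88] w 0.0428 tips 0.1734
shift [0.0011 0.0004 0.0285] turn z 0.09 tilt [-0.04 -0.02] q [-0.54  0.21  1.4   0.    1.53  0.8 ]
exp top 0.16445970607975804
rect ((534.5751953125, -254.92840576171875), (78.55282592773438, 60.649635314941406), 13.795248985290527) slope deg [-0.27  0.04] z 0.1633 bbox [  191   177   122   141 11977]
[ 419   46   80  255 6420] ((585.8177490234375, -378.4024658203125), (171.86593627929688, 16.366418838500977), 11.96342658996582) 0.11516509102411548
[ 186  124  141  112 8789] ((558.7640380859375, -251.10704040527344), (76.43102264404297, 89.7646484375), 13.077892303466797) 0.11100039940922467
```

View pics/w3.png

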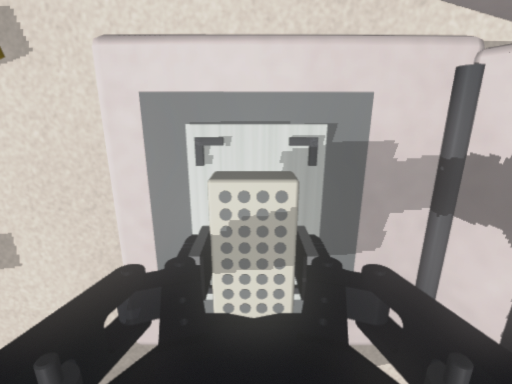

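The wrist view shows the plate at (253,243), between the two far angles at (208,150) and (305,150). It lines up with the block, so I'll descend to just above contact.

Request:
move_arm(delta_rot=[[0,0,0.1],[0,0,0],[0,0,0],[0,0,0],[0,0,0]], delta_pos=[[0.0011,0.0004,0.01],[0,0,0.009],[0,0,0.004],[0,0,0],[0,0,0]], hand=[0.0424,0.0424,0.0424,0.0424,0.0424])

```text
time: 9.78
ee_pos: [0.5347, -0.2569, 0.2945]
tcp_rot: [-2.461, 1.951, -0.001]
force: [0.2, -0.8, -0.6]
grip_width: 0.0428
```

Run:
```python
from h import *
go(.5343,-.2567,.288,-76.8)
```

```text
t 9.775 pos [ 0.5347 -0.2569  0.2945] F [ 0.21 -0.77 -0.63] w 0.0428 tips 0.1734
shift [-0.0003  0.0003  0.0065] turn z -0.01 tilt [ 0.   -0.07] q [-0.54  0.23  1.43  0.    1.48  0.8 ]
```

Request:
move_arm(delta_rot=[[0,0,0],[0,0,0],[0,0,0],[0,0,0]], delta_pos=[[-0.0003,0.0003,0.002],[0,0,0.002],[0,0,0.001],[0,0,0]], hand=[0.0424,0.0424,0.0424,0.0424])

```text
time: 10.28
ee_pos: [0.5344, -0.2568, 0.29]
tcp_rot: [-2.461, 1.951, -0.004]
force: [0.5, 0.6, 0.1]
grip_width: 0.0433
```

Request:
move_arm(delta_rot=[[0,0,0],[0,0,0]], delta_pos=[[0,0,0.0007],[0,0,0]], hand=[0.0424,0.0424])

```text
time: 10.52
ee_pos: [0.5344, -0.2568, 0.2893]
tcp_rot: [-2.461, 1.951, -0.004]
force: [0.7, -0.0, 0.1]
grip_width: 0.0433
```

Request:
move_arm(delta_rot=[[0,0,0],[0,0,0]], delta_pos=[[0,0,0.0007],[0,0,0]], hand=[0.0424,0.0424])

```text
time: 10.78
ee_pos: [0.5344, -0.2568, 0.2886]
tcp_rot: [-2.461, 1.951, -0.004]
force: [0.5, -0.4, -1.1]
grip_width: 0.0428
```

Request:
move_arm(delta_rot=[[0,0,0],[0,0,0]], delta_pos=[[0,0,0.0005],[0,0,0]], hand=[0.0424,0.0424])

```text
time: 11.02
ee_pos: [0.5345, -0.2568, 0.2882]
tcp_rot: [-2.461, 1.951, -0.004]
force: [0.2, 0.2, -0.2]
grip_width: 0.0431
```

Request:
move_arm(delta_rot=[[0,0,0],[0,0,0]], delta_pos=[[0,0,0.0004],[0,0,0]], hand=[0.0424,0.0424])

```text
time: 11.28
ee_pos: [0.5345, -0.2568, 0.2882]
tcp_rot: [-2.461, 1.951, -0.005]
force: [-0.3, 0.4, -0.1]
grip_width: 0.0432
```

Run:
```python
from h import *
go(.5343,-.2567,.288,-76.8)
held(vision.camera("wrist"),.128,.142,.5343,-.2567)
```

```text
t 11.275 pos [ 0.5345 -0.2568  0.2882] F [-0.28  0.35 -0.11] w 0.0432 tips 0.1734
shift [-0.0001  0.0002  0.0002] turn z -0.01 tilt [ 0.09 -0.16] q [-0.54  0.23  1.44  0.    1.47  0.8 ]
rect ((535.035888671875, -256.4002685546875), (78.35755920410156, 60.585384368896484), 13.656400680541992) slope deg [-0.15 -0.04] z 0.1331 bbox [  191   176   123   142 12039]
```

Request:
move_arm(delta_rot=[[0,0,0],[0,0,0]], delta_pos=[[0,0,0.0005],[0,0,0]], hand=[0.0424,0.0424])

```text
time: 11.58
ee_pos: [0.5345, -0.2567, 0.2882]
tcp_rot: [-2.461, 1.951, -0.005]
force: [0.1, -0.2, 0.9]
grip_width: 0.0434
```

Request:
move_arm(delta_rot=[[0,0,0],[0,0,0]], delta_pos=[[0,0,0.0004],[0,0,0]], hand=[0.0424,0.0424])

```text
time: 11.82
ee_pos: [0.5344, -0.2568, 0.2882]
tcp_rot: [-2.461, 1.951, -0.006]
force: [-0.6, 1.0, 0.9]
grip_width: 0.043
```

The plate is seated: z has stopped at 0.2882 with about 1 N upward. I'll release gently.

Request:
move_arm(delta_rot=[[0,0,0],[0,0,0],[0,0,0],[0,0,0],[0,0,0],[0,0,0],[0,0,0],[0,0,0]], delta_pos=[[0,0,0],[0,0,0],[0,0,0],[0,0,0],[0,0,0],[0,0,0],[0,0,0],[0,0,0]], hand=[0.0432,0.0438,0.0443,0.046,0.05,0.055,0.06,0.06])

```text
time: 12.82
ee_pos: [0.5346, -0.2568, 0.2871]
tcp_rot: [-2.461, 1.951, -0.005]
force: [-0.1, 0.0, -0.9]
grip_width: 0.0599
```

Run:
```python
from h import *
go(.5343,-.2567,.288,-76.8)
held(vision.camera("wrist"),.128,.142,.5343,-.2567)
```

```text
t 12.825 pos [ 0.5346 -0.2568  0.2871] F [-0.14  0.04 -0.85] w 0.0599 tips 0.1734
shift [-0.0002  0.0002 -0.0009] turn z -0.01 tilt [ 0.1  -0.18] q [-0.54  0.23  1.44  0.    1.47  0.8 ]
rect ((535.3549194335938, -256.2434387207031), (77.78839874267578, 44.130062103271484), 13.182310104370117) slope deg [-0.22 -0.05] z 0.133 bbox [  207   177    92   141 11729]
```

Released. Next I'll retract straight up and check from the top.

Request:
move_arm(delta_rot=[[0,0,0],[0,0,0],[0,0,0],[0,0,0],[0,0,0],[0,0,0],[0,0,0],[0,0,0],[0,0,0],[0,0,0]], delta_pos=[[0,0,-0.005],[0,0,-0.015],[0,0,-0.02],[0,0,-0.03],[0,0,-0.04],[-0.05,0,-0.02],[-0.06,0,0],[-0.06,0,0],[-0.04,0,0],[0,0,0]], hand=[0.06,0.06,0.06,0.06,0.06,0.06,0.06,0.06,0.06,0.06])

```text
time: 14.12
ee_pos: [0.4841, -0.0472, 0.4331]
tcp_rot: [-2.453, 1.949, -0.029]
force: [-0.3, 0.3, -0.6]
grip_width: 0.0598
```

Run:
```python
from h import *
go(.5343,-.2567,.4,-76.8)
c=vision.camera("top"); d=vision.camera("side")
held(c,.125,.142,.5343,-.2567)
held(c,.035,.055,.465,.281,.06); held(c,.014,.03,.474,.068,.05)
A=cv2.resize(c["pixels"][130:250,310:430],(400,400),interpolation=cv2.INTER_CUBIC);B=cv2.resize(d["pixels"][70:190,240:360],(400,400),interpolation=cv2.INTER_CUBIC)
cv2.imwrite("pics/end.png",np.hstack([A,B])[...,::-1])
```

```text
t 14.125 pos [ 0.4841 -0.0472  0.4331] F [-0.29  0.25 -0.56] w 0.0598 tips 0.1734
shift [ 0.2151 -0.0009  0.035 ] turn z -0.13 tilt [ 0.51 -1.04] q [-0.21 -0.07  1.47 -0.    1.72  1.13]
rect ((521.096435546875, -276.0658874511719), (26.663503646850586, 62.52516174316406), 75.10161590576172) slope deg [0.71 1.24] z 0.1339 bbox [379 183  15  29 215]
rect ((465.16998291015625, 282.29217529296875), (44.33503723144531, 80.18096923828125), 70.35179138183594) slope deg [0.27 0.07] z 0.0442 bbox [118 204  31  39 660]
rect ((474.35626220703125, 67.772705078125), (42.83292770385742, 42.662208557128906), 1.849806308746338) slope deg [0.84 0.65] z 0.0218 bbox [218 213  19  19 358]
```

View pics/end.png

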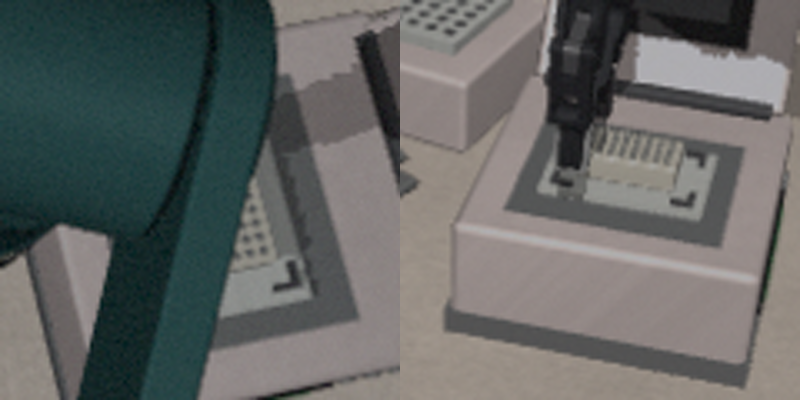

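The arm hides the block in the top view, though the plate looks seated in the side view. I'll swing farther left for a clear view.

Request:
move_arm(delta_rot=[[0,0,0],[0,0,0],[0,0,0],[0,0,0],[0,0,0],[0,0,0]], delta_pos=[[-0.05,0,0],[-0.055,0,0],[-0.055,0,0],[-0.055,0,0],[-0.03,0,0],[0,0,0]], hand=[0.06,0.06,0.06,0.06,0.06,0.06])

```text
time: 14.98
ee_pos: [0.4354, 0.1887, 0.4305]
tcp_rot: [-2.435, 1.974, -0.035]
force: [0.3, -0.0, -0.6]
grip_width: 0.0602
```

Run:
```python
from h import *
c=vision.camera("top"); d=vision.camera("side")
held(c,.125,.142,.5343,-.2567)
W=cloud(c); z=W[...,2]; P=c["pixels"].astype(int)
m=np.zeros(z.shape,bool); m[155:235,340:410]=1; m&=(z>.1095)&(z<.125)
m=cv2.morphologyEx(m.astype(np.uint8),cv2.MORPH_OPEN,np.ones((3,3)))>0
print("block",cv2.minAreaRect(W[m][:,:2].astype(np.float32)*1000))
print(ctrl.sense()["joint_velocities"].round(2))
A=cv2.resize(c["pixels"][145:245,325:425],(400,400),interpolation=cv2.INTER_CUBIC);B=cv2.resize(d["pixels"][70:190,240:360],(400,400),interpolation=cv2.INTER_CUBIC)
cv2.imwrite("pics/end2.png",np.hstack([A,B])[...,::-1])
```

```text
rect ((535.1759033203125, -256.20611572265625), (80.18519592285156, 45.66637420654297), 14.311569213867188) slope deg [ 0.38 -0.38] z 0.1331 bbox [363 173  31  40 730]
block ((533.8242797851562, -256.7046203613281), (128.84425354003906, 91.41509246826172), 13.353142738342285)
[-0.02 -0.01  0.01  0.   -0.    0.  ]
```

View pics/end2.png

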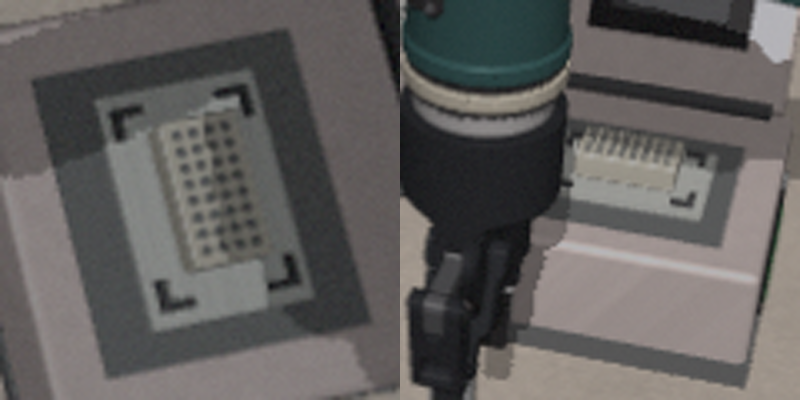

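The top crop shows the plate flat between all four angles and parallel to them; the rightward shift of its top is parallax. Depth puts it within about 1.5 mm and 1° of the block centre, so I'll hand in.

```bash
python3 -c "
from rig import ctrl
print(ctrl.close_job())"
```

```text
the job is handed in; nothing more can be done
None
```

The low 32-well plate is lying flat on the cycler block, released and with the arm clear. The job was handed in at about 15 s.

- **Grip:** I commanded the fingers to 42.4 mm on the 44 mm plate (briefly 42.0 mm at the first grip) and never closed them fully. Finger force can't be read, so I couldn't measure it against the 40 N limit. The plate did not slip.
- **Setting down:** I lowered it in steps of 0.4 to 0.7 mm until it stopped. The wrist read about 1 N upward there, so there was no hard press.
- **Final position:** by top-camera depth, the plate centre is (535.2, -256.2) mm and the block centre (533.8, -256.7) mm, about 1.4 mm apart. The angles were 14.3° for the plate and 13.4° for the block. The wrist camera gave 13.2° for the plate after release. Its tilt read within 0.4°, and its top sits at the expected height to about 1 mm.
- **Other plates:** the half-length plate measured where it was at the start. The deep-well block read about 0.6 mm and 1.1° from its first measurement; I put that down to measurement noise, as the arm never went near it.

In one check, the arm blocked the top camera and gave a bad plate reading. I moved it aside and repeated the measurement.

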